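Close the inhaler's filler neck and set its output

TASK

Make the inhaler ready for the next patient: put the big ribbed filler cap on the filler neck, turn it gently backward (anticlockwise seen from above) until you feel its lugs drop into the thread starts, then screw it clockwise fully home; never force it or put it on crooked. Then push the output slider to the long scale mark, let go, and leave the other things on the trolley where they are.

Things in the scene. Friction and masses are not known exactly. Their poses are not given: they have to be found in the camera images.
- cap: Filler cap, grey plastic, 56 mm across, 30 mm tall, vertical ribs all round, 30 to 60 g. Stands open end down on the work surface, left or right of the inhaler. Origin: centre of its lower edge; z up its axis. Inner width 49.6 mm; inside, 4 mm above the lower edge, three small lugs 120 degrees apart (41.4 mm clear between them) run in the neck's thread.
- device: The inhaler: a white box that does not move, 180 mm deep (x), 270 mm wide (y), flat top 85 mm above the work surface. Origin: centre of its underside; x points from its front to its back, y to its left, z up. On top: the filler neck at x 5, y 75 mm; the slider at y -75 mm; a grey mist outlet 27 mm across, 34 mm tall at x 58, y -12 mm.
- neck_deck (a point): Neck axis at the level of the inhaler's top face, 85 mm above the work surface; axes as device. The neck is an upright tube that never turns, 39 mm across, 36 mm tall, top 6 mm tapered to 31 mm, with a three-start thread 47.5 mm across. How the thread is turned about the axis differs each time and is not measured: it must be felt.
- cap_on_lands (a point): Where the cap's origin is when its lugs stand on the thread's three flat-topped lands (90 degrees each), 23.4 mm over the top face, as usual when it is set on. Each land ends on its clockwise side in an upright rib 4 mm above the land: turned clockwise the cap is blocked there and must not be forced (over 60 N is damage, pressing with 20 N harmless). Set by chance on the ribs it is 4 mm higher.
- cap_in_start (a point): Where the cap's origin is when its lugs have dropped into the gaps between the lands, the thread starts (24 degrees wide, 120 apart): 16 mm over the top face, 7.4 mm below the lands. From the lands at most 85 degrees anticlockwise. A held cap must be pressed down there with a few newtons; ribs stop it from turning on backward. By chance the lugs may be set straight into the gaps.
- cap_home (a point): Where the cap's origin is when it is fully home: 11 mm over the top face. From the thread starts it is screwed clockwise by 85 to 105 degrees, going down 5 mm (about 3.2 mm per radian), to a hard stop; it stays there when let go.
- output_slider (a joint): Position of the output slider along its 60 mm slot, in m: 0 at the near (front, -x) end, 0.060 at the far (+x) end of the inhaler's top. The long scale mark is at 0.040. Friction about 1.5 N, it stays where it is left.
- slider_top (a point): Centre of the top of the slider's black upright grip: 13 mm long along the slot (the inhaler's x), 20 mm wide (y), 24 mm tall; its top is 25.5 mm above the inhaler's top face.
- long_mark (a point): The place in the slot, at the level of the inhaler's top face, that lies level with the long scale mark: the scale has seven ticks 10 mm apart on the right (-y) side of the slot, and the fifth from the front is the long one. The middle of the slider's grip must come to this x of the inhaler.
- small_cap: Bystander: a smooth small grey bottle cap, 40 mm across, 18 mm tall, on the other side of the inhaler from the filler cap. It does not belong to the inhaler. Origin: centre of its underside.
- gel_bottle: Bystander: gel bottle, 60 mm across, 190 mm tall. Origin: centre of its underside.
- carton: Bystander: paper carton, 50 x 130 x 45 mm. Origin: centre of its underside.
- measuring_cup: Bystander: clear measuring cup, 50 mm across, 60 mm tall, in front of the inhaler on the right. Origin: centre of its underside.
- mouthpiece: Bystander: white mouthpiece standing on its flange, 34 mm across, 50 mm tall, in front of the inhaler on the left. Origin: centre of its underside.
Things that resemble listed ones, but are neither listed nor needed, are in the scene too. What is shaped like the cap but orange is not meant.

How it is judged (in metres and radians):
On the way, in this order (a step that is already met when the one before it is completed fails the run):
1. the filler cap is screwed fully home on the neck, level (z of cap in the frame of neck_deck below 0.0127 m and horizontal distance between cap and neck_deck below 0.004 m and angle between cap's own z axis and vertical below 0.1 rad), for 0.2 s.
2. the slider stands at the long mark (value of joint output_slider between 0.0365 and 0.0435 m), for 0.2 s.
At the end, for the whole second after the job is handed in: The filler cap is screwed home on the neck: lower edge within 1.7 mm of its 11 mm home height above the inhaler's top, within 4 mm of the neck's axis, level within 0.1 rad and at rest; the slider's joint is within 3.5 mm of 0.040 (all of step 1 and all of step 2 and z of cap in the frame of neck_deck above 0.009 m and linear speed of cap below 0.02 m/s); the robot touches nothing.
It fails at once if the cap is forced (more than 60 N between it and the inhaler) while it still stands on top of the thread (z of cap in the frame of neck_deck above 0.019 m and horizontal distance between cap and neck_deck below 0.02 m and contact force between cap and device above 60 N).
It fails at once if the cap is put on crooked (tipped more than 0.25 rad on the neck) (z of cap in the frame of neck_deck below 0.03 m and horizontal distance between cap and neck_deck below 0.02 m and angle between cap's own z axis and vertical above 0.25 rad).
It fails at once if a bystander is moved more than 30 mm (distance of any of small_cap, gel_bottle, carton, measuring_cup, mouthpiece from where it was at the start of the episode above 0.03 m).
It also fails if it takes over 70 s, if anything falls off the work surface, if the arm or the gripper's body presses on something with over 40 N, if the wrist force passes 120 N, or if a joint passes its speed limit or range.

ROBOT

A 6-joint arm with a two-finger parallel gripper is mounted at the origin on the work surface. World frame = base frame: x ahead of the robot, y to its left, z up, the work surface at z = 0. Lengths are in mm, angles in rad, forces in N, time in s.
With the tool pointing down it reaches from about 275 to 750 mm from the base axis. Payload 10.2 kg.
Tool frame: the origin (TCP) lies midway between the tips of the shut fingers; the grasp point (between the pads) lies grasp_offset behind it (grasp_offset is the distance from the TCP to the grasp point, in mm); x points along the fingers, z is the direction in which the jaws open and shut, and the axes are right-handed (so a half turn about x gives the same grasp; the last joint's range is limited). The gripper opens to 85 mm and grips with 20 to 120 N. Pads are 22 mm wide; open, the fingers measure 114 mm over their backs; the gripper's body (76 mm by 85 mm) begins 54 mm behind the grasp point. The pads swing forward as they close: fully open they stand 13 mm farther back than shut.
Start: joints at [-1.437, 0.313, 1.498, -0, 1.331, -0.223], TCP at [183.358, -491.946, 231.294] pointing down, gripper open.
Joint ranges: [-2.94, 2.94], [-0.97, 2.17], [0.19, 2.56], [-1.23, 4.37], [0.02, 3.11], [-2.88, 2.88]. Speed limits (rad/s): [2.39, 2.39, 3.01, 3.14, 3.14, 3.14].

INTERFACE

Orientations are given as a unit quaternion [w, x, y, z].
In Python, from rig import sense, capture, calibration, finish_job, grasp_offset gives the robot as it stands.
- The arm moves only by the shell command python3 -m jog 'ROWS' [FORCE]. ROWS is JSON, a list of rows, each an object with "linear": the shift along the tool's x, y, z scaled (see below), a list of three; "rotation": the turn, a rotation vector about the tool's x, y, z scaled (see below), a list of three; "grip": the finger opening in mm, from 0 to 85.4. A call has 1 to 20 rows; each row is the pose to reach, as a shift and turn from the pose measured when the call began, along the tool's axes at that moment; what a row does not reach only later rows make up. The controller multiplies each number of a shift by 0.3 m and each number of a turn by 0.5 rad. A row lasts 1/12 s, in which the tool goes at most 41.7 mm and 7.16 degrees, less where a joint would pass 70% of its speed; a pose out of reach is approached as far as the arm can. A call with a number of a shift or a turn outside -1 to 1 is refused whole. A call with a gripper value outside its range is refused whole. The fingers move at their own pace and stop on an object; FORCE is the grip in N (left out, the last holds). Time passes only in rows, so rows that repeat a pose let the fingers close. It gives the time, the measured TCP pose, the force and the opening at its end, in the units of the state.
- sense(): the state, without advancing time (a new reading comes with each control period).
- capture(name): name is "scene" or "top" or "wrist"; returns (picture, depth): 384x512x3 uint8, red, green, blue; 384x512 float32, mm along the optical axis (not along the pixel's ray), 0 where there is no reading.
- calibration(name): a dict with "intrinsics" (3x3 intrinsics, pixels), "world_from_camera" (4x4, takes a point from camera to world coordinates). Camera axes: x right, y up, looking along -z (the intrinsics and any distortion apply to the point x, -y, -z); pixel columns grow to the right and rows downward; lengths in mm; the calibration is good to about 2 mm. A picture is of the moment at which its call begins: read the wrist's pose just before it. calibration takes no time and is no camera call; for the wrist camera it gives the pose at the moment of the call.
- finish_job(): hands the job in, once; it reports no verdict.
The state is a dict: "time_s": time; "joints": joint angles; "dq": joint speeds; "tau": joint torques, N m; "eef_pos": TCP position; "ee_rot": TCP orientation; "force": force on the tool from outside, world axes, zero at the start; "wrist_torque": the same for the moment, N m; "grip_width": opening from 0.0 (shut) to 1.0 (fully open).
Only numpy, scipy, OpenCV 4.12 (cv2) and the standard library are available. Lean on these libraries where they do the work, as an engineer would, in place of code of your own. Each camera call takes 0.05 s, during which the arm holds its last target.

## Working session

There is one attempt and no reset: what is moved stays moved. The work goes in short steps, Python scripts to look and compute and a shell command to move; the robot and the scene stay as the last step left them, time stands still between calls to the robot, and variables do not carry over. Pictures are saved under pics/ and viewed, and the job is handed in when it is done.

```bash
ls; mkdir -p pics; python3 - <<'E'
from rig import sense, capture, calibration, grasp_offset
import cv2, numpy as np
print(sense()); print(grasp_offset() if callable(grasp_offset) else grasp_offset)
for n in ["scene","top"]:
    p,d=capture(n); c=calibration(n)
    cv2.imwrite(f"pics/{n}0.png",p[:,:,::-1]); np.savez(f"{n}0.npz",p=p,d=d,K=c["intrinsics"],T=c["world_from_camera"])
    print(n,c)
E
```

```text
pics
{'time_s': 0.0, 'joints': array([-1.43739483e+00,  3.13445663e-01,  1.49844713e+00,  1.19722243e-05,
        1.33101484e+00, -2.23425524e-01]), 'dq': array([ 0.00026271, -0.00013077,  0.00022358, -0.00140919,  0.00100721,
        0.00024286]), 'tau': array([ 2.71525607e-05, -4.12265432e+01, -2.59744996e+01, -1.23145710e-04,
        4.15379312e-03,  3.01195549e-07]), 'eef_pos': array([ 183.32691003, -491.66978859,  230.73351848]), 'ee_rot': array([ 0.5804862 ,  0.40367571,  0.58110737, -0.40298376]), 'force': array([ 0.02921899,  0.34395698, -0.30655523]), 'wrist_torque': array([ 0.0126428 ,  0.04121523, -0.00448194]), 'grip_width': 1.0003464808602405}
18.700000000000003
scene {'intrinsics': array([[379.97186451,   0.        , 252.45207396],
       [  0.        , 379.97186451, 198.18175493],
       [  0.        ,   0.        ,   1.        ]]), 'world_from_camera': array([[ 8.53852369e-01, -4.05553733e-01,  3.26285613e-01,
         8.69293589e+02],
       [ 5.20393430e-01,  6.78675495e-01, -5.18256935e-01,
        -5.14478504e+02],
       [-1.12610151e-02,  6.12311801e-01,  7.90536177e-01,
         9.54849742e+02],
       [ 0.00000000e+00,  0.00000000e+00,  0.00000000e+00,
         1.00000000e+00]])}
top {'intrinsics': array([[373.40235577,   0.        , 261.03282084],
       [  0.        , 373.40235577, 188.05859726],
       [  0.        ,   0.        ,   1.        ]]), 'world_from_camera': array([[ 1.50200099e-02,  9.97191330e-01, -7.33747256e-02,
         4.52159687e+02],
       [-9.99402170e-01,  1.72576544e-02,  2.99579027e-02,
         5.89663413e+01],
       [ 3.11400365e-02,  7.28808920e-02,  9.96854389e-01,
         1.22818498e+03],
       [ 0.00000000e+00,  0.00000000e+00,  0.00000000e+00,
         1.00000000e+00]])}
```

View pics/scene0.png

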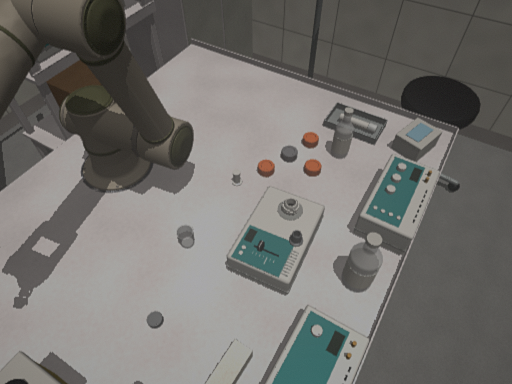

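View pics/top0.png

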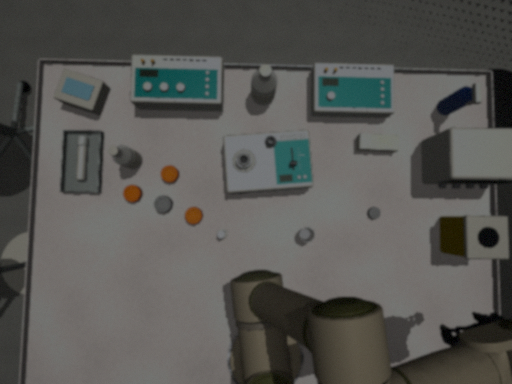

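The top view shows the candidates. The grey cap at (164,204) sits between orange caps at (133,193), (170,174) and (194,215). A small grey disc on the other side at (373,213) is the small cap. The mist outlet at (271,142) and the neck at (244,160) are on the inhaler. I choose the grey one at (164,204) and will check it in a crop.

```bash
cat > h.py <<'E'
import numpy as np, cv2
def load(n): 
    z=np.load(n+".npz"); return z["p"],z["d"],z["K"],z["T"]
def ray(uv,z,K,T):
    u,v=uv; d=np.array([(u-K[0,2])/K[0,0],-(v-K[1,2])/K[1,1],-1.]); d=T[:3,:3]@d; o=T[:3,3]
    return o+d*(z-o[2])/d[2]
def cloud(d,K,T):
    v,u=np.indices(d.shape); P=np.stack([(u-K[0,2])/K[0,0]*d,-(v-K[1,2])/K[1,1]*d,-d],-1)
    return P@T[:3,:3].T+T[:3,3]
E
python3 - <<'E'
from h import *
p,d,K,T=load("top0"); P=cloud(d,K,T)
for n,uv in dict(cap=(164,204),small=(373,213),neck=(244,160),outlet=(271,142),slider=(293,160),or1=(194,215),or2=(170,174),or3=(133,193)).items():
    print(n,P[uv[1],uv[0]].round(1), ray(uv,0,K,T).round(1))
m=(abs(P[...,2]-85)<8)&(d>0); m[:,:200]=0;m[:,330:]=0;m[:120]=0;m[200:]=0
cs,_=cv2.findContours(m.astype(np.uint8),0,1); c=max(cs,key=cv2.contourArea); r=cv2.minAreaRect(c);print(r)
b=cv2.boxPoints(r); print([ray(q,85,K,T).round(1) for q in b])
g=p.astype(float)*1.6
t=np.clip(g,0,255).astype(np.uint8)[:,:,::-1]
a=cv2.resize(t[120:230,115:215],None,fx=4,fy=4,interpolation=2); e=cv2.resize(t[120:230,215:325],None,fx=4,fy=4,interpolation=2)
cv2.imwrite("pics/crop1.png",np.hstack([a,e])[:, :800])
p,d,K,T=load("scene0"); t=np.clip(p*1.3,0,255).astype(np.uint8)[:,:,::-1]
cv2.imwrite("pics/crop2.png",cv2.resize(t[130:290,180:340],None,fx=3.6,fy=3.6,interpolation=2))
P=cloud(d,K,T)
for uv in [(289,153),(291,204),(155,319)]: print(P[uv[1],uv[0]].round(1))
E
```

```text
cap [484.  330.   35.2] [484.9 338.    0. ]
small [ 466.  -345.8   13.8] [ 466.1 -350.4    0. ]
neck [620.2  78.2  98.1] [634.8  79.9   0. ]
outlet [678.2  -3.7  94.3] [697.   -8.9   0. ]
slider [624.7 -72.8  87.6] [638.  -82.9   0. ]
or1 [450.6 235.6  27.3] [450.6 239.6   0. ]
or2 [580.9 316.2  26.1] [583.7 321.8   0. ]
or3 [517.8 431.7  25.4] [519.2 439.5   0. ]
((268.1846008300781, 161.31271362304688), (57.53456115722656, 86.8122329711914), 86.00909423828125)
[array([696.8, 145.1,  85. ]), array([ 721.8, -123.8,   85. ]), array([ 542.4, -137.2,   85. ]), array([519.2, 128.9,  85. ])]
[491.6 323.8  26.4]
[620.   84.3  99.4]
[ 471.4 -353.    16.1]
```

View pics/crop1.png

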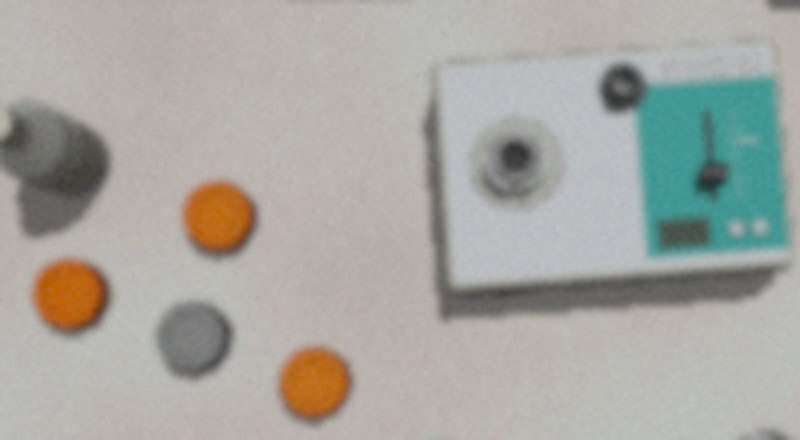

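View pics/crop2.png

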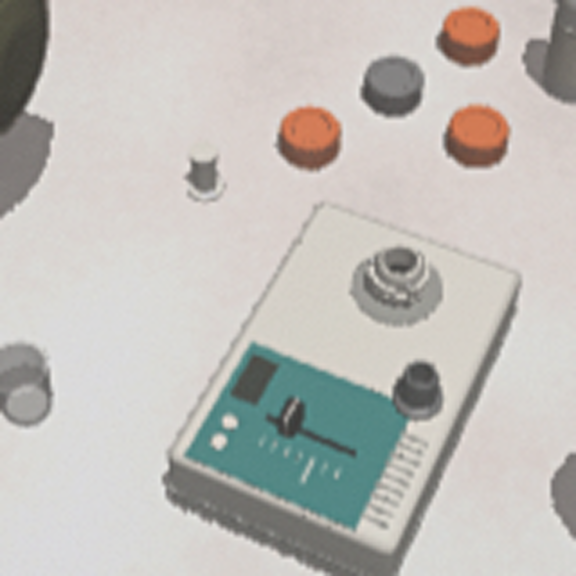

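The crop confirms a grey ribbed cap between three orange ones, and shows the inhaler with neck, slider and long tick. Next I measure precisely.

```bash
python3 - <<'E'
from h import *
from scipy.spatial.transform import Rotation as R
from rig import sense, calibration
s=sense(); q=s["ee_rot"]; Rm=R.from_quat([q[1],q[2],q[3],q[0]]).as_matrix(); print(Rm.round(3)); print(s["joints"])
print("wristcam in tool", (Rm.T@(calibration("wrist")["world_from_camera"][:3,3]-s["eef_pos"])).round(1)); print((Rm.T@calibration("wrist")["world_from_camera"][:3,:3]).round(3)); print(calibration("wrist")["intrinsics"])
# cap by mask: cloud points height in 24..36 near cap
for n in ["top0","scene0"]:
    p,d,K,T=load(n); P=cloud(d,K,T)
    f=p.astype(int); grey=(f.max(-1)-f.min(-1)<22)
    near=(np.hypot(P[...,0]-487,P[...,1]-328)<45)
    m=near&(P[...,2]>20)&(P[...,2]<45)&(d>0)
    v,u=np.nonzero(m); print(n,"cap",m.sum(),P[m].mean(0).round(1), ray((u.mean(),v.mean()),30,K,T).round(1), (P[m].max(0)-P[m].min(0)).round(0))
    m=(abs(P[...,0]-620)<110)&(abs(P[...,1])<160)&(abs(P[...,2]-85)<7)
    print(np.median(P[m],0)); r=cv2.minAreaRect(P[m][:,:2].astype(np.float32)); print(r)
    m=(np.hypot(P[...,0]-618,P[...,1]-80)<40)&(P[...,2]>108)&(d>0); print("neck",m.sum(),P[m].mean(0).round(1))
    m=(np.hypot(P[...,0]-618,P[...,1]+75)<50)&(P[...,2]>100)&(d>0); print("slider",m.sum(),P[m].mean(0).round(1))
    # gel bottle etc
    for nm,c in dict(gel=(720,20),).items():
        m=(np.hypot(P[...,0]-c[0]-40,P[...,1]-c[1])<90)&(P[...,2]>130); print(nm,m.sum(),P[m].mean(0).round(0), P[m][:,2].max().round(0))
E
```

```text
[[-0.     0.937  0.349]
 [ 0.001  0.349 -0.937]
 [-1.     0.    -0.001]]
[-1.43741009e+00  3.13380726e-01  1.49834031e+00 -7.54639594e-06
  1.33101292e+00 -2.23411406e-01]
wristcam in tool [-142.    72.6    0.6]
[[-0.001  0.281 -0.96 ]
 [-0.002  0.96   0.281]
 [ 1.     0.002 -0.   ]]
[[337.13644137   0.         262.3163097 ]
 [  0.         337.13644137 194.72793181]
 [  0.           0.           1.        ]]
top0 cap 240 [483.8 334.7  29.6] [483.8 334.6  30. ] [51. 55. 16.]
[617.61178033   0.95953758  85.35516303]
((620.9938354492188, 3.2485198974609375), (179.77320861816406, 269.44281005859375), 5.263336658477783)
neck 119 [618.1  78.3 116.3]
slider 33 [612.2 -72.8 109.9]
gel 298 [837.  21. 158.] 214.0
scene0 cap 166 [488.5 328.9  26.8] [489.8 326.   30. ] [55. 56. 12.]
[630.89768167 -23.3803923   83.94786102]
((624.50927734375, -0.54296875), (178.8786163330078, 271.29852294921875), 5.0884270668029785)
neck 133 [624.2  71.  114.6]
slider 44 [616.5 -77.8 107.8]
gel 207 [838.   9. 155.] 211.0
```

```bash
cat >> h.py <<'E'
from scipy.spatial.transform import Rotation as R
def go(x,y,z,yaw=None):
    from rig import sense
    s=sense(); q=s["ee_rot"]; M=R.from_quat([q[1],q[2],q[3],q[0]]).as_matrix(); e=s["eef_pos"]
    l=M.T@(np.array([x,y,z])-e)/300
    cy=np.arctan2(M[1,2],M[0,2]); yaw=cy if yaw is None else np.radians(yaw)
    zt=np.array([np.cos(yaw),np.sin(yaw),0]); xt=np.array([0,0,-1.]); G=np.stack([xt,np.cross(zt,xt),zt],1)
    rv=R.from_matrix(M.T@G).as_rotvec()/0.5
    print("t",round(s["time_s"],2),"eef",e.round(1),"yaw",np.degrees(cy).round(1),"tilt",np.degrees(np.arccos(-M[2,0])).round(2),"F",s["force"].round(1),"Tq",s["wrist_torque"].round(2),"gw",round(s["grip_width"]*85.4,1),"j",s["joints"].round(2))
    print("lin",l.round(4),"rot",rv.round(4))
E
python3 -c "
from h import *
go(486,332,140,30)"
```

```text
t 0.1 eef [ 183.3 -491.7  230.8] yaw -69.6 tilt 0.07 F [-0.4 -0.8  0.7] Tq [ 0.05 -0.05 -0.03] gw 85.4 j [-1.44  0.31  1.5  -0.    1.33 -0.22]
lin [ 0.3056  1.9043 -2.22  ] rot [-3.4752e+00 -1.2000e-03 -2.3000e-03]
```

```bash
python3 -m jog '[{"linear":[0,0.35,-0.41],"rotation":[-0.6,0,0],"grip":85},{"linear":[0,0.35,-0.41],"rotation":[-0.6,0,0],"grip":85},{"linear":[0,0.7,-0.82],"rotation":[-1,0,0],"grip":85},{"linear":[0,0.7,-0.82],"rotation":[-1,0,0],"grip":85},{"linear":[0,0.7,-0.82],"rotation":[-1,0,0],"grip":85},{"linear":[0,0.7,-0.82],"rotation":[-1,0,0],"grip":85},{"linear":[0,0.7,-0.82],"rotation":[-1,0,0],"grip":85},{"linear":[0,0.7,-0.82],"rotation":[-1,0,0],"grip":85}]'; python3 -c "
from h import *
go(486,332,140,30)"
```

```text
time_s: 0.77
eef_pos: [294.3, -185.1, 231.0]
ee_rot: [0.662, 0.247, 0.663, -0.246]
force: [-0.3, -0.6, 0.5]
grip_width: 1.0
t 0.77 eef [ 294.3 -185.1  231. ] yaw -40.9 tilt 0.09 F [-0.3 -0.6  0.5] Tq [-0.08 -0.06  0.01] gw 85.4 j [-0.9  -0.09  1.96  0.    1.28 -0.19]
lin [ 0.306   1.7212 -0.6449] rot [-2.4744e+00 -5.0000e-04 -3.3000e-03]
```

```bash
python3 -m jog '[{"linear":[0,0.95,-0.36],"rotation":[-1,0,0],"grip":85},{"linear":[0,0.95,-0.36],"rotation":[-1,0,0],"grip":85},{"linear":[0,0.95,-0.36],"rotation":[-1,0,0],"grip":85},{"linear":[0,0.95,-0.36],"rotation":[-1,0,0],"grip":85},{"linear":[0,0.95,-0.36],"rotation":[-1,0,0],"grip":85},{"linear":[0,0.95,-0.36],"rotation":[-1,0,0],"grip":85},{"linear":[0,0.95,-0.36],"rotation":[-1,0,0],"grip":85},{"linear":[0,0.95,-0.36],"rotation":[-1,0,0],"grip":85}]'; python3 -c "
from h import *
go(486,332,140,30)"
```

```text
time_s: 1.43
eef_pos: [399.6, 105.0, 231.2]
ee_rot: [0.703, 0.075, 0.703, -0.073]
force: [1.1, -1.0, -0.7]
grip_width: 0.996
t 1.43 eef [399.6 105.  231.2] yaw -12.0 tilt 0.14 F [ 1.1 -1.  -0.7] Tq [-0.04 -0.02  0.04] gw 85.0 j [-0.03  0.06  1.8   0.    1.28  0.18]
lin [0.306  0.7995 0.1242] rot [-1.4673e+00  5.0000e-04 -5.0000e-03]
```

```bash
python3 -m jog '[{"linear":[0.3,0.8,0.124],"rotation":[-1,0,0],"grip":85},{"linear":[0.3,0.8,0.124],"rotation":[-1,0,0],"grip":85},{"linear":[0.3,0.8,0.124],"rotation":[-1,0,0],"grip":85},{"linear":[0.3,0.8,0.124],"rotation":[-1,0,0],"grip":85},{"linear":[0.3,0.8,0.124],"rotation":[-1,0,0],"grip":85},{"linear":[0.3,0.8,0.124],"rotation":[-1,0,0],"grip":85},{"linear":[0.3,0.8,0.124],"rotation":[-1,0,0],"grip":85},{"linear":[0.3,0.8,0.124],"rotation":[-1,0,0],"grip":85},{"linear":[0.3,0.8,0.124],"rotation":[-1,0,0],"grip":85}]'; python3 - <<'E'
from h import *
from rig import *
go(486,332,140,30)
c=calibration("wrist"); p,d=capture("wrist"); np.savez("w1.npz",p=p,d=d,K=c["intrinsics"],T=c["world_from_camera"])
cv2.imwrite("pics/w1.png",p[:,:,::-1])
K,T=c["intrinsics"],c["world_from_camera"]; P=cloud(d,K,T)
m=(np.hypot(P[...,0]-486,P[...,1]-332)<42)&(P[...,2]>24)&(P[...,2]<40)&(d>0)
v,u=np.nonzero(m); print(m.sum(),P[m].mean(0),(P[m].max(0)-P[m].min(0)))
cs,_=cv2.findContours(m.astype(np.uint8),0,1); k=max(cs,key=cv2.contourArea); el=cv2.fitEllipse(k); print(el, ray(el[0],30,K,T))
E
```

```text
time_s: 2.18
eef_pos: [485.6, 332.1, 141.2]
ee_rot: [0.699, -0.102, 0.7, 0.103]
force: [0.8, -1.0, -0.1]
grip_width: 0.995
t 2.18 eef [485.6 332.1 141.2] yaw 16.7 tilt 0.12 F [ 0.8 -1.  -0.1] Tq [ 0.07 -0.01 -0.03] gw 85.0 j [0.4  0.53 1.42 0.   1.19 0.11]
lin [ 0.0039 -0.0006  0.0013] rot [-0.4655 -0.0013 -0.0042]
3700 [487.04649177 336.8661482   28.49865358] [55.91233878 55.7379915   7.47274876]
((264.6974182128906, 184.91107177734375), (66.93328094482422, 68.97917175292969), 90.05838775634766) [486.87352816 337.40890093  30.        ]
```

View pics/w1.png

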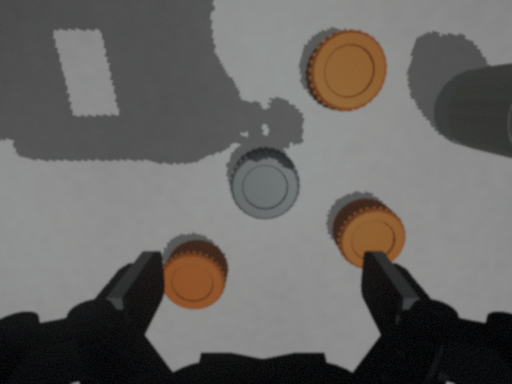

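Wrist view: the grey cap's top ring is at about (265,187), and the orange caps are at (195,275), (370,235) and (347,68). I fit the top face only, turn the jaws to 30° and look again from lower down.

```bash
python3 -m jog '[{"linear":[0.1,0.012,0.007],"rotation":[-0.465,0,0.0],"grip":85},{"linear":[0.1,0.012,0.007],"rotation":[-0.465,0,0.0],"grip":85},{"linear":[0.1,0.012,0.007],"rotation":[-0.465,0,0.0],"grip":85},{"linear":[0.1,0.012,0.007],"rotation":[-0.465,0,0.0],"grip":85}]'; cat >> h.py <<'E'
def look(name):
    from rig import capture, calibration
    c=calibration("wrist"); p,d=capture("wrist"); K,T=c["intrinsics"],c["world_from_camera"]
    np.savez(name+".npz",p=p,d=d,K=K,T=T); cv2.imwrite("pics/"+name+".png",p[:,:,::-1]); return p,d,K,T
def inv(T,K,X):
    q=T[:3,:3].T@(np.asarray(X,float)-T[:3,3]); return np.array([K[0,2]+K[0,0]*q[0]/-q[2], K[1,2]-K[1,1]*q[1]/-q[2]])
E
python3 - <<'E'
from h import *
go(487,336,90,30)
p,d,K,T=look("w2"); P=cloud(d,K,T)
m=(np.hypot(P[...,0]-486,P[...,1]-334)<42)&(P[...,2]>20)&(P[...,2]<40)&(d>0)
u0,v0=inv(T,K,(487,336,30)); print(u0,v0)
g=cv2.cvtColor(p,cv2.COLOR_RGB2GRAY); g=cv2.GaussianBlur(g,(5,5),0)
x0,y0=int(u0)-60,int(v0)-60
C=cv2.HoughCircles(g[y0:y0+120,x0:x0+120],cv2.HOUGH_GRADIENT,1,5,param1=40,param2=12,minRadius=15,maxRadius=50)
for c in C[0][:6]: print(c+[x0,y0,0], ray((c[0]+x0,c[1]+y0),30,K,T).round(1))
# brightness histogram of top disc
b=((g>60)&m).astype(np.uint8); cs,_=cv2.findContours(b,0,1); k=max(cs,key=cv2.contourArea); e=cv2.fitEllipse(k); print(e,ray(e[0],30,K,T).round(1))
print(P[m&(abs(P[...,2]-30)<1.5)].mean(0))
cv2.imwrite("pics/w2c.png",cv2.resize(np.clip(p[max(y0,0):y0+120,x0:x0+120,::-1]*1.5,0,255).astype(np.uint8),None,fx=4,fy=4))
E
```

```text
time_s: 2.57
eef_pos: [487.2, 334.8, 113.1]
ee_rot: [0.684, -0.18, 0.683, 0.182]
force: [0.0, -0.2, 0.8]
grip_width: 0.991
t 2.57 eef [487.2 334.8 113.1] yaw 29.7 tilt 0.16 F [ 0.  -0.2  0.8] Tq [-0.    0.   -0.06] gw 84.6 j [ 0.4   0.57  1.44  0.    1.13 -0.12]
lin [0.0769 0.0037 0.0013] rot [-0.0114  0.0042 -0.0035]
261.5231100908642 199.70093502232723
[262.5        199.5         25.20000076] [487.5 336.5  30. ]
[261.5        194.5         40.29999924] [485.1 339.3  30. ]
[258.5 188.5  32.5] [481.2 342.   30. ]
[255.5        198.5         29.10000038] [482.9 334.7  30. ]
[266.5        202.5         31.60000038] [491.  335.9  30. ]
[261.5        181.5         39.40000153] [480.5 347.4  30. ]
((261.9688415527344, 198.4052276611328), (71.24657440185547, 77.51720428466797), 82.47927856445312) [486.8 337.   30. ]
[486.77810063 336.57179749  29.34241244]
```

View pics/w2c.png

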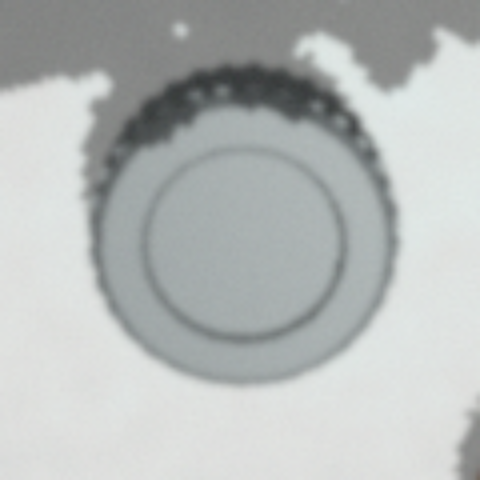

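The crop is the grey ribbed cap, with its inner ring at about (262,199), which puts the centre near (487.3, 336.5). Descending.

```bash
python3 -m jog '[{"linear":[0.13,0.005,0.001],"rotation":[0,0,0],"grip":85},{"linear":[0.26,0.005,0.001],"rotation":[0,0,0],"grip":85},{"linear":[0.33,0.005,0.001],"rotation":[0,0,0],"grip":85},{"linear":[0.369,0.005,0.001],"rotation":[0,0,0],"grip":85},{"linear":[0.369,0.005,0.001],"rotation":[0,0,0],"grip":85},{"linear":[0.369,0.005,0.001],"rotation":[0,0,0],"grip":85}]'; python3 -c "
from h import *
go(487.3,336.5,2,30)"
```

```text
time_s: 3.12
eef_pos: [487.9, 336.9, 4.0]
ee_rot: [0.685, -0.18, 0.682, 0.182]
force: [-0.1, -0.6, 0.3]
grip_width: 0.995
t 3.12 eef [487.9 336.9   4. ] yaw 29.6 tilt 0.28 F [-0.1 -0.6  0.3] Tq [ 0.05  0.02 -0.01] gw 85.0 j [ 0.41  0.72  1.51  0.    0.91 -0.11]
lin [ 0.0066 -0.0003 -0.0023] rot [-0.0141  0.0093 -0.003 ]
```

```bash
python3 -m jog '[{"linear":[0.0066,0,-0.0023],"rotation":[0,0.009,-0.003],"grip":70},{"linear":[0.0066,0,-0.002],"rotation":[0,0.009,-0.003],"grip":50},{"linear":[0.0066,0,-0.002],"rotation":[0,0.009,-0.003],"grip":50},{"linear":[0.0066,0,-0.002],"rotation":[0,0.009,-0.003],"grip":50},{"linear":[0.0066,0,-0.002],"rotation":[0,0.009,-0.003],"grip":50},{"linear":[0.0066,0,-0.002],"rotation":[0,0.009,-0.003],"grip":50},{"linear":[0.0066,0,-0.002],"rotation":[0,0.009,-0.003],"grip":50}]' 50; python3 -c "
from h import *
go(487.3,336.5,2,30)"
```

```text
time_s: 3.7
eef_pos: [488.1, 337.0, 4.0]
ee_rot: [0.685, -0.181, 0.683, 0.181]
force: [-2.1, -1.4, 9.9]
grip_width: 0.643
t 3.7 eef [488.1 337.    4. ] yaw 29.6 tilt 0.16 F [-2.1 -1.4  9.9] Tq [-0.24  0.36  0.01] gw 55.0 j [ 0.41  0.72  1.51 -0.    0.92 -0.11]
lin [ 0.0067 -0.0001 -0.0033] rot [-0.0139  0.0056  0.0009]
```

```bash
python3 -m jog '[{"linear":[-0.05,0,0],"rotation":[0,0,0],"grip":50},{"linear":[-0.15,0,0],"rotation":[0,0,0],"grip":50},{"linear":[-0.28,0,0],"rotation":[0,0,0],"grip":50},{"linear":[-0.4,0,0],"rotation":[0,0,0],"grip":50},{"linear":[-0.5,0,0],"rotation":[0,0,0],"grip":50},{"linear":[-0.6,0,0],"rotation":[0,0,0],"grip":50},{"linear":[-0.7,0,0],"rotation":[0,0,0],"grip":50},{"linear":[-0.76,0,0],"rotation":[0,0,0],"grip":50},{"linear":[-0.78,0,0],"rotation":[0,0,0],"grip":50},{"linear":[-0.78,0,0],"rotation":[0,0,0],"grip":50}]' 50; python3 - <<'E'
from h import *
go(650,25,240,30)
p,d,K,T=look("w3")
cv2.imwrite("pics/w3.png",np.clip(p[:,:,::-1]*1.5,0,255).astype(np.uint8))
E
```

```text
time_s: 4.53
eef_pos: [487.9, 336.9, 239.7]
ee_rot: [0.686, -0.18, 0.682, 0.181]
force: [0.7, 0.4, -1.1]
grip_width: 0.644
t 4.53 eef [487.9 336.9 239.7] yaw 29.6 tilt 0.35 F [ 0.7  0.4 -1.1] Tq [-0.01  0.02  0.  ] gw 55.0 j [ 0.41  0.46  1.27 -0.    1.41 -0.11]
lin [-4.0000e-04 -1.1711e+00 -4.3500e-02] rot [-0.0142  0.0121  0.0017]
```

View pics/w3.png

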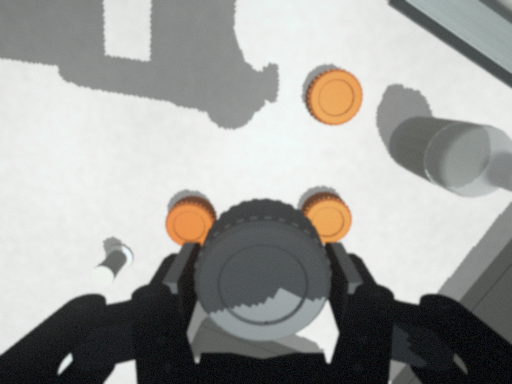

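Wrist view: the cap is held level between the pads, its top ring centre near (263,283), and nothing else was moved. I compute the cap's offset from the tool, then move to view the neck.

```bash
python3 - <<'E'
from h import *
from rig import sense
s=sense(); q=s["ee_rot"]; M=R.from_quat([q[1],q[2],q[3],q[0]]).as_matrix()
p,d,K,T=load("w3"); g=cv2.GaussianBlur(cv2.cvtColor(p,cv2.COLOR_RGB2GRAY),(5,5),0)
C=cv2.HoughCircles(g[220:350,190:340],cv2.HOUGH_GRADIENT,1,5,param1=40,param2=15,minRadius=35,maxRadius=75)
for c in C[0][:5]:
    X=ray((c[0]+190,c[1]+220),265.7,K,T); print(c+[190,220,0], (M.T@(X-s["eef_pos"])).round(2))
P=cloud(d,K,T); m=np.zeros(d.shape,bool); m[240:335,205:320]=1; m&=abs(P[...,2]-266)<3
print(m.sum(),np.median(P[m],0)); A=np.c_[P[m][:,:2],np.ones(m.sum())]; print("plane slope",np.linalg.lstsq(A,P[m][:,2],rcond=None)[0][:2])
E
python3 -m jog '[{"linear":[0,-0.12,0],"rotation":[0,0,0],"grip":50},{"linear":[0,-0.5,-0.02],"rotation":[0,0,0],"grip":50},{"linear":[0,-0.99,-0.036],"rotation":[0,0.012,0],"grip":50},{"linear":[0,-0.99,-0.036],"rotation":[0,0.012,0],"grip":50},{"linear":[0,-0.99,-0.036],"rotation":[0,0.012,0],"grip":50},{"linear":[0,-0.99,-0.036],"rotation":[0,0.012,0],"grip":50},{"linear":[0,-0.99,-0.036],"rotation":[0,0.012,0],"grip":50},{"linear":[0,-0.99,-0.036],"rotation":[0,0.012,0],"grip":50},{"linear":[0,-0.99,-0.036],"rotation":[0,0.012,0],"grip":50},{"linear":[0,-0.99,-0.036],"rotation":[0,0.012,0],"grip":50},{"linear":[0,-0.99,-0.036],"rotation":[0,0.012,0],"grip":50},{"linear":[0,-0.99,-0.036],"rotation":[0,0.012,0],"grip":50}]'; python3 - <<'E'
from h import *
go(650,25,240,30)
p,d,K,T=look("w4")
cv2.imwrite("pics/w4.png",np.clip(p[:,:,::-1]*1.3,0,255).astype(np.uint8))
print(inv(T,K,(620,77,121)))
E
```

```text
[261.5        272.5         67.80000305] [-27.85   5.57   0.86]
[262.5        266.5         73.30000305] [-27.85   8.14   1.25]
[263.5        261.5         63.29999924] [-27.85  10.25   1.64]
[264.5        276.5         66.69999695] [-27.84   3.83   2.02]
[258.5        257.5         63.20000076] [-27.85  11.94  -0.26]
9347 [489.49577442 336.42956238 264.26753011]
plane slope [0.00386558 0.00020985]
time_s: 5.58
eef_pos: [624.1, 74.7, 237.7]
ee_rot: [0.682, -0.181, 0.685, 0.181]
force: [-0.6, 0.3, -0.4]
grip_width: 0.647
t 5.58 eef [624.1  74.7 237.7] yaw 29.7 tilt 0.2 F [-0.6  0.3 -0.4] Tq [0.03 0.01 0.  ] gw 55.2 j [-0.07  0.55  1.14 -0.    1.46 -0.58]
lin [-0.0077 -0.1867 -0.007 ] rot [-0.0105 -0.0069 -0.0002]
[258.72885798 183.42655513]
```

View pics/w4.png

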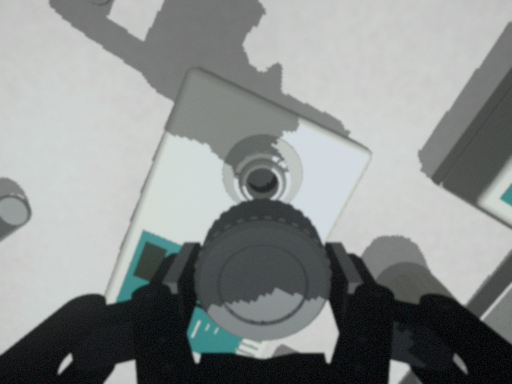

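Wrist view: the neck is visible just above the held cap, its mouth at about (262,181) and base flange at about (262,173).

```bash
python3 - <<'E'
from h import *
p,d,K,T=load("w4")
a=cv2.resize(p[125:225,210:310,::-1],None,fx=4,fy=4,interpolation=2); b=cv2.resize(np.clip(p[230:345,195:330,::-1]*2.5,0,255).astype(np.uint8),(400,341),interpolation=2)
b=cv2.copyMakeBorder(b,0,400-341,0,0,0)
cv2.imwrite("pics/w4c.png",np.hstack([a,b]))
P=cloud(d,K,T)
m=(abs(P[...,2]-121)<4)&(d>0); m[:130]=0;m[230:]=0;m[:,:200]=0;m[:,320:]=0
v,u=np.nonzero(m); print("neck top pts",m.sum(),P[m].mean(0),u.min(),u.max(),v.min(),v.max())
m=(abs(P[...,2]-88)<8)&(d>0); print("deck",np.median(P[m],0)[2])
g=cv2.cvtColor(p,cv2.COLOR_RGB2GRAY); 
dk=(g<45).astype(np.uint8); dk[:160]=0;dk[200:]=0;dk[:,:240]=0;dk[:,285:]=0
cs,_=cv2.findContours(dk,0,1); k=max(cs,key=cv2.contourArea); e=cv2.fitEllipse(k); print("hole",e, ray(e[0],121,K,T).round(1))
E
```

```text
neck top pts 569 [620.42446409  81.69320815 119.41243776] 240 285 161 199
deck 84.42626812514172
hole ((262.6321716308594, 182.06423950195312), (17.385839462280273, 24.57118797302246), 87.38399505615234) [622.1  79.5 121. ]
```

View pics/w4c.png

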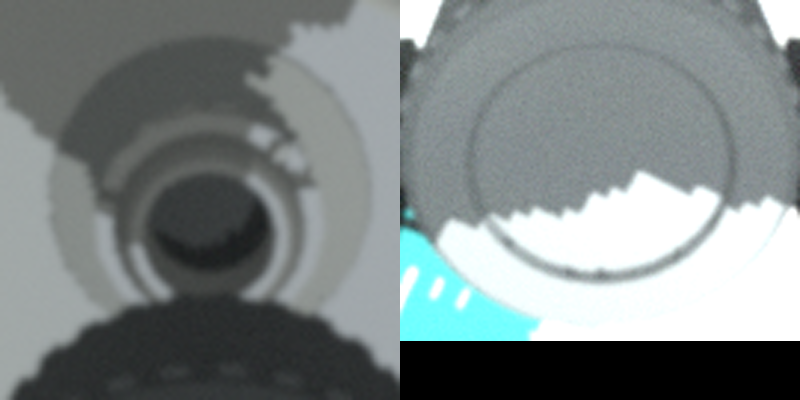

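```bash
python3 - <<'E'
from h import *
from rig import sense
s=sense(); q=s["ee_rot"]; M=R.from_quat([q[1],q[2],q[3],q[0]]).as_matrix(); e=s["eef_pos"]
p,d,K,T=load("w4")
n=ray((262.4,180),121,K,T); c=ray((262.7,285),e[2]+25.5,K,T); print("neck",n.round(1),"cap",c.round(1),"cap in tool",(M.T@(c-e)).round(2), "flange",ray((262.5,173.5),86,K,T).round(1))
P=cloud(d,K,T); m=np.zeros(d.shape,bool); m[250:330,215:310]=1; m&=abs(P[...,2]-e[2]-25)<4
print(np.median(P[m],0)[2]-e[2])
for uv,z in [((50/4+210,125+190/4),86),((370/4+210,125+190/4),86),((262.4,125+38/4),86)]: print(ray(uv,z,K,T).round(1))
r=[] 
for uv in [(242.5,180)]: pass
# deck edges from this view: use white/shade boundary not robust; skip
go(n[0]-c[0]+e[0],n[1]-c[1]+e[1],160,30)
E
```

```text
neck [621.1  80.9 121. ] cap [625.   75.1 263.4] cap in tool [-25.5    0.06   0.86] flange [622.5  78.5  86. ]
23.90683875244062
[591.1  61.7  86. ]
[653.   96.9  86. ]
[605.4 108.4  86. ]
t 5.63 eef [624.2  74.6 237.9] yaw 29.7 tilt 0.18 F [-0.4 -1.1  0.4] Tq [ 0.03 -0.02 -0.02] gw 55.5 j [-0.07  0.55  1.14 -0.    1.46 -0.58]
lin [ 0.2596  0.023  -0.0007] rot [-0.0105 -0.0062  0.0003]
```

```bash
python3 -m jog '[{"linear":[0.1,-0.12,0],"rotation":[0,-0.006,0],"grip":50},{"linear":[0.21,-0.225,0],"rotation":[0,-0.006,0],"grip":50},{"linear":[0.21,-0.225,0],"rotation":[0,-0.006,0],"grip":50},{"linear":[0.21,-0.225,0],"rotation":[0,-0.006,0],"grip":50},{"linear":[0.21,-0.225,0],"rotation":[0,-0.006,0],"grip":50}]'; python3 - <<'E'
from h import *
go(656,18,175,30)
p,d,K,T=look("w5")
u,v=inv(T,K,(621.5,80,121)); print(u,v)
x0,y0=int(u)-60,max(int(v)-60,0); print(x0,y0)
cv2.imwrite("pics/w5c.png",np.hstack([cv2.resize(p[y0:y0+120,x0:x0+120,::-1],(480,480),interpolation=2)]))
P=cloud(d,K,T)
m=(np.hypot(P[...,0]-621.5,P[...,1]-80)<30)&(abs(P[...,2]-121)<2.5)&(d>0)
print("top ring",m.sum(),P[m].mean(0),((P[m].max(0)+P[m].min(0))/2))
g=cv2.GaussianBlur(cv2.cvtColor(p,cv2.COLOR_RGB2GRAY),(5,5),0)
C=cv2.HoughCircles(g[y0:y0+120,x0:x0+120],cv2.HOUGH_GRADIENT,1,4,param1=40,param2=14,minRadius=10,maxRadius=80)
for c in C[0][:7]: print(c+[x0,y0,0],ray((c[0]+x0,c[1]+y0),121,K,T).round(1),ray((c[0]+x0,c[1]+y0),86,K,T).round(1))
E
```

```text
time_s: 6.05
eef_pos: [657.4, 16.7, 175.4]
ee_rot: [0.684, -0.181, 0.683, 0.181]
force: [0.3, 0.7, 0.3]
grip_width: 0.648
t 6.05 eef [657.4  16.7 175.4] yaw 29.7 tilt 0.02 F [0.3 0.7 0.3] Tq [ 0.03  0.04 -0.02] gw 55.3 j [-0.15  0.65  1.13  0.    1.36 -0.67]
lin [ 0.0014  0.0059 -0.0019] rot [-0.0094  0.0005  0.0003]
261.0454123834339 92.07100625181059
201 32
top ring 991 [622.25145541  78.41099384 120.0442357 ] [622.60192009  78.06651944 120.50557163]
[261.5         95.5         34.40000153] [622.6  78.5 121. ] [622.6  78.5  86. ]
[257.5         94.5         36.79999924] [620.4  77.9 121. ] [620.   77.7  86. ]
[258.5        105.5         44.90000153] [623.8  73.  121. ] [624.  72.  86.]
[268.5        102.5         44.09999847] [627.9  77.2 121. ] [628.8  76.9  86. ]
[264.5        105.5         44.40000153] [626.8  74.7 121. ] [627.5  73.9  86. ]
[251.5         89.5         44.40000153] [616.2  78.6 121. ] [615.   78.5  86. ]
[251.5         81.5         40.20000076] [614.2  82.3 121. ] [612.6  82.9  86. ]
```

View pics/w5c.png

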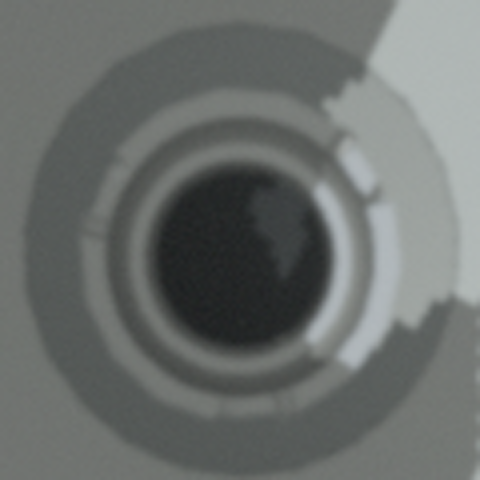

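View pics/w5.png

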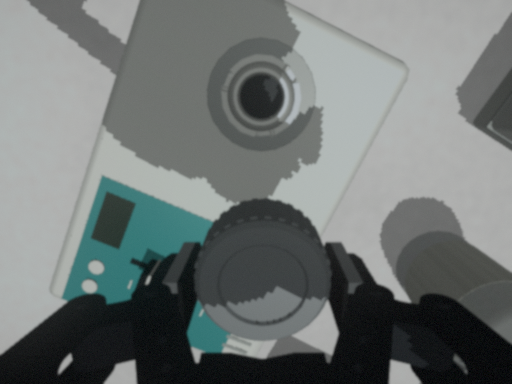

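The vertical wrist view shows concentric flange and mouth around (261.5,95.5), which puts the neck at about (622.5, 78.5). I set the cap over it.

```bash
python3 -c "
from h import *
go(621.9,78.1,130,30)"
```

```text
t 6.1 eef [657.6  17.1 176.4] yaw 29.8 tilt 0.11 F [-0.2  0.4  0.2] Tq [ 0.   -0.01  0.01] gw 55.0 j [-0.15  0.65  1.13  0.    1.36 -0.67]
lin [ 0.1543  0.2356 -0.0025] rot [-0.008   0.0031  0.0023]
```

```bash
python3 -m jog '[{"linear":[0.05,0.12,-0.002],"rotation":[0,0.003,0.002],"grip":50},{"linear":[0.08,0.235,-0.0025],"rotation":[0,0.003,0.002],"grip":50},{"linear":[0.15,0.235,-0.0025],"rotation":[0,0.003,0.002],"grip":50},{"linear":[0.154,0.235,-0.0025],"rotation":[0,0.003,0.002],"grip":50},{"linear":[0.154,0.235,-0.0025],"rotation":[0,0.003,0.002],"grip":50},{"linear":[0.154,0.235,-0.0025],"rotation":[0,0.003,0.002],"grip":50}]'; python3 -c "
from h import *
go(621.9,78.1,112,29.8)"
```

```text
time_s: 6.6
eef_pos: [622.9, 77.8, 131.9]
ee_rot: [0.684, -0.182, 0.682, 0.181]
force: [-0.2, 0.3, -0.2]
grip_width: 0.648
t 6.6 eef [622.9  77.8 131.9] yaw 29.8 tilt 0.16 F [-0.2  0.3 -0.2] Tq [ 0.02 -0.01  0.01] gw 55.3 j [-0.06  0.62  1.3  -0.    1.22 -0.58]
lin [ 0.0664  0.0025 -0.0024] rot [-0.0011  0.0045  0.0034]
```

```bash
python3 -m jog '[{"linear":[0.012,0.0025,-0.0024],"rotation":[0,0.004,0.003],"grip":50},{"linear":[0.024,0.0025,-0.0024],"rotation":[0,0.004,0.003],"grip":50},{"linear":[0.036,0.0025,-0.0024],"rotation":[0,0.004,0.003],"grip":50},{"linear":[0.048,0.0025,-0.0024],"rotation":[0,0.004,0.003],"grip":50},{"linear":[0.048,0.0025,-0.0024],"rotation":[0,0.004,0.003],"grip":50}]'; python3 -c "
from h import *
go(621.9,78.1,112,29.8)"
```

```text
time_s: 7.02
eef_pos: [621.6, 77.9, 116.6]
ee_rot: [0.683, -0.181, 0.684, 0.182]
force: [0.6, 0.3, -0.8]
grip_width: 0.642
t 7.02 eef [621.6  77.9 116.6] yaw 29.7 tilt 0.06 F [ 0.6  0.3 -0.8] Tq [ 0.   -0.05 -0.04] gw 54.8 j [-0.06  0.64  1.31 -0.    1.19 -0.58]
lin [0.0154 0.0001 0.0012] rot [-0.0018 -0.0018 -0.0011]
```

```bash
python3 -m jog '[{"linear":[0.005,0,0],"rotation":[0,0,0],"grip":50},{"linear":[0.01,0,0],"rotation":[0,0,0],"grip":50},{"linear":[0.015,0,0],"rotation":[0,0,0],"grip":50},{"linear":[0.017,0,0],"rotation":[0,0,0],"grip":50}]'; python3 -c "
from h import *
go(621.9,78.1,112,29.8)"
```

```text
time_s: 7.35
eef_pos: [621.7, 77.9, 112.0]
ee_rot: [0.683, -0.182, 0.684, 0.182]
force: [-2.7, -0.3, 6.3]
grip_width: 0.645
t 7.35 eef [621.7  77.9 112. ] yaw 29.8 tilt 0.03 F [-2.7 -0.3  6.3] Tq [-0.07  0.46 -0.02] gw 55.1 j [-0.06  0.64  1.32 -0.    1.19 -0.58]
lin [-0.      0.0003  0.0009] rot [-0.0016 -0.0011 -0.0003]
```

Contact is at TCP z 112, the predicted land height. Now I turn anticlockwise gently under light pressure.

```bash
python3 -m jog '[{"linear":[0.003,0,0],"rotation":[-0.1,0,0],"grip":50},{"linear":[0.003,0,0],"rotation":[-0.22,0,0],"grip":50},{"linear":[0.003,0,0],"rotation":[-0.34,0,0],"grip":50},{"linear":[0.003,0,0],"rotation":[-0.46,0,0],"grip":50},{"linear":[0.003,0,0],"rotation":[-0.58,0,0],"grip":50},{"linear":[0.003,0,0],"rotation":[-0.7,0,0],"grip":50}]'; python3 -c "
from h import *
go(621.9,78.1,112,29.8)"
```

```text
time_s: 7.85
eef_pos: [622.3, 78.0, 112.0]
ee_rot: [0.641, -0.299, 0.64, 0.298]
force: [-0.4, 1.4, 4.3]
grip_width: 0.646
t 7.85 eef [622.3  78.  112. ] yaw 50.0 tilt 0.09 F [-0.4  1.4  4.3] Tq [ 0.22  0.08 -0.1 ] gw 55.1 j [-0.06  0.64  1.32  0.    1.18 -0.93]
lin [ 0.0001  0.0011 -0.0007] rot [0.704  0.0026 0.0017]
```

```bash
python3 -m jog '[{"linear":[0.005,0,0],"rotation":[-0.1,0,0],"grip":50},{"linear":[0.005,0,0],"rotation":[-0.22,0,0],"grip":50},{"linear":[0.005,0,0],"rotation":[-0.34,0,0],"grip":50},{"linear":[0.005,0,0],"rotation":[-0.46,0,0],"grip":50},{"linear":[0.005,0,0],"rotation":[-0.58,0,0],"grip":50},{"linear":[0.005,0,0],"rotation":[-0.7,0,0],"grip":50}]'; python3 -c "
from h import *
go(622,78.1,112,29.8)"
```

```text
time_s: 8.35
eef_pos: [622.7, 78.6, 111.8]
ee_rot: [0.58, -0.407, 0.577, 0.406]
force: [-3.0, 2.2, 7.3]
grip_width: 0.644
t 8.35 eef [622.7  78.6 111.8] yaw 70.2 tilt 0.19 F [-3.   2.2  7.3] Tq [ 0.4   0.61 -0.16] gw 55.0 j [-0.06  0.64  1.32  0.    1.18 -1.29]
lin [-0.0007  0.0015 -0.0023] rot [1.4099 0.0058 0.0038]
```

```bash
python3 -m jog '[{"linear":[0.006,0.001,-0.001],"rotation":[-0.1,0.005,0.004],"grip":50},{"linear":[0.006,0.001,-0.001],"rotation":[-0.22,0.005,0.004],"grip":50},{"linear":[0.006,0.001,-0.001],"rotation":[-0.34,0.005,0.004],"grip":50},{"linear":[0.006,0.001,-0.001],"rotation":[-0.46,0.005,0.004],"grip":50},{"linear":[0.006,0.001,-0.001],"rotation":[-0.58,0.005,0.004],"grip":50},{"linear":[0.006,0.001,-0.001],"rotation":[-0.7,0.005,0.004],"grip":50}]'; python3 -c "
from h import *
go(622,78.1,112,29.8)"
```

```text
time_s: 8.85
eef_pos: [622.6, 79.0, 111.6]
ee_rot: [-0.499, 0.502, -0.498, -0.501]
force: [-3.2, 4.7, 7.5]
grip_width: 0.645
t 8.85 eef [622.6  79.  111.6] yaw 90.4 tilt 0.15 F [-3.2  4.7  7.5] Tq [ 0.59  0.51 -0.15] gw 55.1 j [-0.06  0.64  1.32 -0.    1.18 -1.64]
lin [-0.0014  0.0021 -0.0029] rot [2.1153 0.0024 0.0051]
```

```bash
python3 -m jog '[{"linear":[0.006,0,-0.001],"rotation":[-0.1,0,0.004],"grip":50},{"linear":[0.006,0,-0.001],"rotation":[-0.2,0,0.004],"grip":50},{"linear":[0.006,0,-0.001],"rotation":[-0.3,0,0.004],"grip":50},{"linear":[0.006,0,-0.001],"rotation":[-0.4,0,0.004],"grip":50},{"linear":[0.006,0,-0.001],"rotation":[-0.4,0,0.004],"grip":50}]'; python3 -c "
from h import *
go(622,78.1,112,29.8)"
```

```text
time_s: 9.27
eef_pos: [622.3, 78.6, 109.8]
ee_rot: [-0.445, 0.55, -0.445, -0.549]
force: [-1.1, -2.4, 0.2]
grip_width: 0.647
t 9.27 eef [622.3  78.6 109.8] yaw 102.0 tilt 0.05 F [-1.1 -2.4  0.2] Tq [-0.25  0.32  0.07] gw 55.3 j [-0.06  0.64  1.32 -0.    1.18 -1.84]
lin [-0.0074  0.0014 -0.0013] rot [ 2.5192e+00 -1.8000e-03  7.0000e-04]
```

It dropped: z is 109.8 and the force has vanished at 72°. Now I press straight down into the starts.

```bash
python3 -m jog '[{"linear":[0.005,0.001,0],"rotation":[0,0,0],"grip":50},{"linear":[0.01,0.001,0],"rotation":[0,0,0],"grip":50},{"linear":[0.015,0.001,0],"rotation":[0,0,0],"grip":50},{"linear":[0.018,0.001,0],"rotation":[0,0,0],"grip":50},{"linear":[0.018,0.001,0],"rotation":[0,0,0],"grip":50}]'; python3 -c "
from h import *
go(622,78.1,112,29.8)"
```

```text
time_s: 9.68
eef_pos: [622.2, 78.6, 104.7]
ee_rot: [-0.445, 0.55, -0.445, -0.549]
force: [-0.7, 0.5, 4.6]
grip_width: 0.648
t 9.68 eef [622.2  78.6 104.7] yaw 101.9 tilt 0.06 F [-0.7  0.5  4.6] Tq [0.02 0.14 0.05] gw 55.3 j [-0.06  0.65  1.32 -0.    1.17 -1.84]
lin [-0.0244  0.0011 -0.0013] rot [ 2.5183e+00 -1.1000e-03  1.8000e-03]
```

```bash
python3 -m jog '[{"linear":[0.003,0,0],"rotation":[0.12,0,0],"grip":50},{"linear":[0.004,0,0],"rotation":[0.26,0,0],"grip":50},{"linear":[0.0045,0,0],"rotation":[0.4,0,0],"grip":50},{"linear":[0.005,0,0],"rotation":[0.54,0,0],"grip":50},{"linear":[0.006,0,0],"rotation":[0.68,0,0],"grip":50},{"linear":[0.007,0,0],"rotation":[0.8,0,0],"grip":50}]' 70; python3 -c "
from h import *
go(622.2,78.4,100,101.9)"
```

```text
time_s: 10.18
eef_pos: [622.6, 77.9, 103.5]
ee_rot: [0.546, -0.45, 0.546, 0.448]
force: [-2.5, -2.4, 7.3]
grip_width: 0.638
t 10.18 eef [622.6  77.9 103.5] yaw 78.8 tilt 0.16 F [-2.5 -2.4  7.3] Tq [-0.58  0.44  0.16] gw 54.5 j [-0.06  0.65  1.32 -0.    1.17 -1.44]
lin [0.0116 0.0017 0.0013] rot [-0.8059 -0.0042  0.0036]
```

```bash
python3 -m jog '[{"linear":[0.003,0.001,0],"rotation":[0.12,0,0],"grip":50},{"linear":[0.004,0.001,0],"rotation":[0.26,0,0],"grip":50},{"linear":[0.0045,0.001,0],"rotation":[0.4,0,0],"grip":50},{"linear":[0.005,0.001,0],"rotation":[0.54,0,0],"grip":50},{"linear":[0.006,0.001,0],"rotation":[0.68,0,0],"grip":50},{"linear":[0.007,0.001,0],"rotation":[0.82,0,0],"grip":50},{"linear":[0.008,0.001,0],"rotation":[0.96,0,0],"grip":50}]' 70; python3 -c "
from h import *
go(622.2,78.4,100,101.9)"
```

```text
time_s: 10.77
eef_pos: [622.5, 77.6, 101.9]
ee_rot: [0.638, -0.306, 0.638, 0.304]
force: [-2.2, -3.0, 7.9]
grip_width: 0.637
t 10.77 eef [622.5  77.6 101.9] yaw 51.1 tilt 0.23 F [-2.2 -3.   7.9] Tq [-0.47  0.57  0.13] gw 54.4 j [-0.06  0.65  1.33 -0.    1.16 -0.95]
lin [0.0064 0.0027 0.0014] rot [-1.7729 -0.0047  0.0067]
```

```bash
python3 -m jog '[{"linear":[0.003,0.001,0.001],"rotation":[0.12,-0.004,0.006],"grip":50},{"linear":[0.004,0.001,0.001],"rotation":[0.26,-0.004,0.006],"grip":50},{"linear":[0.0045,0.001,0.001],"rotation":[0.4,-0.004,0.006],"grip":50},{"linear":[0.005,0.001,0.001],"rotation":[0.54,-0.004,0.006],"grip":50},{"linear":[0.006,0.001,0.001],"rotation":[0.68,-0.004,0.006],"grip":50},{"linear":[0.007,0.001,0.001],"rotation":[0.82,-0.004,0.006],"grip":50},{"linear":[0.008,0.001,0.001],"rotation":[0.96,-0.004,0.006],"grip":50}]' 70; python3 -c "
from h import *
go(622.2,78.4,100,101.9)"
```

```text
time_s: 11.35
eef_pos: [622.6, 77.4, 100.4]
ee_rot: [0.693, -0.144, 0.691, 0.143]
force: [-4.0, -3.1, 6.9]
grip_width: 0.64
t 11.35 eef [622.6  77.4 100.4] yaw 23.4 tilt 0.17 F [-4.  -3.1  6.9] Tq [-0.55  0.71  0.23] gw 54.7 j [-0.06  0.65  1.33 -0.    1.16 -0.47]
lin [0.0014 0.0035 0.    ] rot [-2.7398e+00  1.6000e-03  6.1000e-03]
```

```bash
python3 -m jog '[{"linear":[0.003,0.001,0.001],"rotation":[0.12,0,0.006],"grip":50},{"linear":[0.004,0.001,0.001],"rotation":[0.24,0,0.006],"grip":50},{"linear":[0.0045,0.001,0.001],"rotation":[0.36,0,0.006],"grip":50},{"linear":[0.005,0.001,0.001],"rotation":[0.48,0,0.006],"grip":50},{"linear":[0.005,0.001,0.001],"rotation":[0.56,0,0.006],"grip":50}]' 70; python3 -c "
from h import *
go(622.2,78.4,100,101.9)"
```

```text
time_s: 11.77
eef_pos: [621.7, 77.6, 99.6]
ee_rot: [0.705, -0.045, 0.706, 0.045]
force: [-10.8, -1.3, 10.5]
grip_width: 0.64
t 11.77 eef [621.7  77.6  99.6] yaw 7.3 tilt 0.09 F [-10.8  -1.3  10.5] Tq [-0.19  1.73  1.51] gw 54.6 j [-0.06  0.65  1.33  0.    1.16 -0.19]
lin [-0.0012  0.0023  0.0021] rot [-3.3023e+00  9.0000e-04 -3.4000e-03]
```

Torque has risen to 1.5 Nm at 95° and 5.1 mm down, which is the hard stop. I release and lift.

```bash
python3 -m jog '[{"linear":[0,0,0],"rotation":[0,0,0],"grip":54},{"linear":[0,0,0],"rotation":[0,0,0],"grip":80},{"linear":[0,0,0],"rotation":[0,0,0],"grip":80},{"linear":[0,0,0],"rotation":[0,0,0],"grip":80},{"linear":[0,0,0],"rotation":[0,0,0],"grip":80}]'; python3 -c "
from h import *
go(622.2,78.4,100,101.9)"
```

```text
time_s: 12.18
eef_pos: [621.8, 77.6, 99.6]
ee_rot: [0.705, -0.044, 0.706, 0.045]
force: [0.1, 0.1, -0.1]
grip_width: 0.938
t 12.18 eef [621.8  77.6  99.6] yaw 7.3 tilt 0.09 F [ 0.1  0.1 -0.1] Tq [0.03 0.02 0.  ] gw 80.1 j [-0.06  0.65  1.33  0.    1.16 -0.19]
lin [-0.0013  0.0025  0.0017] rot [-3.3026e+00  1.4000e-03 -3.1000e-03]
```

```bash
python3 -m jog '[{"linear":[-0.12,0,0],"rotation":[0,0,0],"grip":80},{"linear":[-0.25,0,0],"rotation":[0,0,0],"grip":80},{"linear":[-0.37,0,0],"rotation":[0,0,0],"grip":80},{"linear":[-0.37,-0.12,0],"rotation":[0.07,0,0],"grip":60},{"linear":[-0.37,-0.4,-0.06],"rotation":[0.07,0,0],"grip":40},{"linear":[-0.37,-0.74,-0.08],"rotation":[0.07,0,0],"grip":40},{"linear":[-0.37,-0.74,-0.08],"rotation":[0.07,0,0],"grip":40},{"linear":[-0.37,-0.74,-0.08],"rotation":[0.07,0,0],"grip":40},{"linear":[-0.37,-0.74,-0.08],"rotation":[0.07,0,0],"grip":40},{"linear":[-0.37,-0.74,-0.08],"rotation":[0.07,0,0],"grip":40},{"linear":[-0.37,-0.74,-0.08],"rotation":[0.07,0,0],"grip":40}]'; python3 - <<'E'
from h import *
go(630,-147,210,5.2)
p,d,K,T=look("w6")
E
```

```text
time_s: 13.1
eef_pos: [626.1, -146.7, 210.0]
ee_rot: [0.706, -0.031, 0.707, 0.033]
force: [0.4, 1.1, 0.4]
grip_width: 0.468
t 13.1 eef [ 626.1 -146.7  210. ] yaw 5.2 tilt 0.11 F [0.4 1.1 0.4] Tq [ 0.06 -0.05  0.02] gw 40.0 j [-0.41  0.59  1.13  0.    1.42 -0.5 ]
lin [ 0.0001 -0.0023  0.0128] rot [-0.0008 -0.0016 -0.0036]
```

View pics/w6.png

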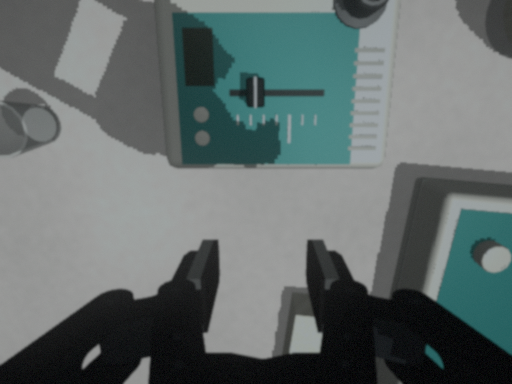

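Wrist view: slider grip at about (256,91), ticks from 238 to 316 along row 120, the long tick at (290,128), and the slot along row 93. Measuring in a crop.

```bash
python3 - <<'E'
from h import *
p,d,K,T=load("w6")
cv2.imwrite("pics/w6c.png",cv2.resize(p[65:155,220:340,::-1],None,fx=6,fy=6,interpolation=2))
f=p.astype(int); w=(f.min(-1)>np.where(True,120,0)).astype(np.uint8)
g=p[...,0].astype(float)   # red: teal low, white high
print("ticks row118-122", [(c,int(v)) for c,v in zip(range(230,325),g[117:122,230:325].mean(0))][::1][:95] and "")
prof=g[117:122,230:325].mean(0); loc=[230+i for i in range(1,94) if prof[i]>prof[i-1] and prof[i]>=prof[i+1] and prof[i]>prof.mean()]; print(loc)
prof=g[128:142,280:300].mean(0); b=prof-prof.min(); b[b<b.max()*.3]=0; lc=280+(b*np.arange(20)).sum()/b.sum(); print("long col",lc)
P=cloud(d,K,T); print("slider pts",np.median(P[(P[...,2]>104)&(np.hypot(P[...,0]-612,P[...,1]+75)<25)],0))
L=ray((lc,128),85,K,T); print("long",L)
E
```

```text
ticks row118-122 
[237, 250, 263, 276, 289, 302, 315]
long col 288.8163618388532
slider pts [620.81339459 -75.79853914 352.12315979]
long [643.58436967 -97.71594134  85.        ]
```

View pics/w6c.png

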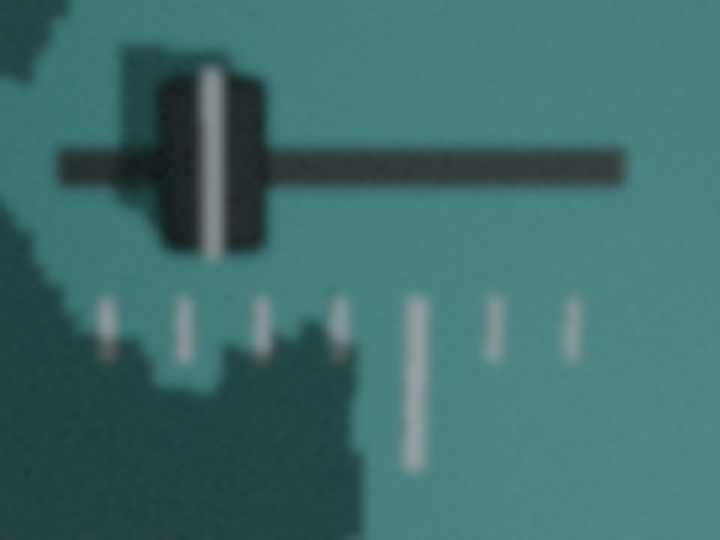

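```bash
python3 - <<'E'
from h import *
p,d,K,T=load("w6"); a=np.radians(5.2); ex=np.array([np.cos(a),np.sin(a),0]); ey=np.array([-np.sin(a),np.cos(a),0])
S=ray((254.8,92.3),110.5,K,T); L=ray((288.9,120),85,K,T); A=ray((237.4,120),85,K,T)
print(S,L,"delta x",(L-S)@ex,"slider joint",(S-A)@ex, "scale",(L-A)@ex)
C=np.array([624.1,3.3,0]); print("in dev",(S-C)@ex,(S-C)@ey,(L-C)@ex)
go(S[0],S[1],150,5.2)
E
```

```text
[615.50727383 -73.72123206 110.5       ] [642.97329239 -91.63783049  85.        ] delta x 25.72915183104157 slider joint 14.19664190895491 scale 39.92579373999648
in dev -15.53799492117572 -75.9254624286491 10.191156909865848
t 13.15 eef [ 626.3 -145.4  210.2] yaw 5.3 tilt 0.11 F [ 1.  -0.3 -0.1] Tq [ 0.01 -0.01  0.04] gw 39.8 j [-0.41  0.59  1.13  0.    1.42 -0.5 ]
lin [ 0.2011  0.241  -0.0136] rot [ 0.0026 -0.0014 -0.0036]
```

```bash
python3 -m jog '[{"linear":[0.06,0.12,-0.013],"rotation":[0,0,0],"grip":40},{"linear":[0.15,0.24,-0.0136],"rotation":[0,0,0],"grip":40},{"linear":[0.25,0.24,-0.0136],"rotation":[0,0,0],"grip":40},{"linear":[0.28,0.24,-0.0136],"rotation":[0,0,0],"grip":40},{"linear":[0.28,0.24,-0.0136],"rotation":[0,0,0],"grip":40}]'; python3 -c "
from h import *
go(615.4,-73.8,94,5.2)"
```

```text
time_s: 13.57
eef_pos: [614.5, -72.5, 124.4]
ee_rot: [0.705, -0.032, 0.708, 0.034]
force: [-0.5, -0.3, 0.2]
grip_width: 0.469
t 13.57 eef [614.5 -72.5 124.4] yaw 5.4 tilt 0.34 F [-0.5 -0.3  0.2] Tq [ 0.05 -0.01  0.  ] gw 40.1 j [-0.31  0.61  1.33  0.    1.21 -0.4 ]
lin [ 0.1011 -0.0048  0.003 ] rot [ 0.0064 -0.0096 -0.007 ]
```

```bash
python3 -m jog '[{"linear":[0.05,-0.0048,0.003],"rotation":[0,-0.01,-0.007],"grip":40},{"linear":[0.09,-0.0048,0.003],"rotation":[0,-0.01,-0.007],"grip":40},{"linear":[0.1,-0.0048,0.003],"rotation":[0,-0.01,-0.007],"grip":40},{"linear":[0.1,-0.0048,0.003],"rotation":[0,-0.01,-0.007],"grip":5},{"linear":[0.1,-0.0048,0.003],"rotation":[0,-0.01,-0.007],"grip":5},{"linear":[0.1,-0.0048,0.003],"rotation":[0,-0.01,-0.007],"grip":5},{"linear":[0.1,-0.0048,0.003],"rotation":[0,-0.01,-0.007],"grip":5},{"linear":[0.1,-0.0048,0.003],"rotation":[0,-0.01,-0.007],"grip":5}]' 20; python3 -c "
from h import *
a=np.radians(5.2)
go(643-.0906*-75+(-75)*0,-73,94,5.2)
from rig import sense
e=sense()['eef_pos']; print('dev x of tcp',(e[0]-624.1)*np.cos(a)+(e[1]-3.3)*np.sin(a))"
```

```text
time_s: 14.23
eef_pos: [615.9, -74.2, 95.4]
ee_rot: [0.707, -0.033, 0.706, 0.033]
force: [-1.3, -1.4, 4.4]
grip_width: 0.147
t 14.23 eef [615.9 -74.2  95.4] yaw 5.4 tilt 0.11 F [-1.3 -1.4  4.4] Tq [-0.25  0.06 -0.  ] gw 12.5 j [-0.31  0.64  1.36 -0.    1.14 -0.4 ]
lin [ 0.0049 -0.0066  0.113 ] rot [0.0062 0.0034 0.002 ]
dev x of tcp -15.233306406933337
```

```bash
python3 -m jog '[{"linear":[0,0,0.02],"rotation":[0,0,0],"grip":5},{"linear":[0,0,0.045],"rotation":[0,0,0],"grip":5},{"linear":[0,0,0.07],"rotation":[0,0,0],"grip":5},{"linear":[0,0,0.0853],"rotation":[0,0,0],"grip":5},{"linear":[0,0,0.0853],"rotation":[0,0,0],"grip":5},{"linear":[0,0,0.0853],"rotation":[0,0,0],"grip":5}]' 20; python3 -c "
from h import *
a=np.radians(5.2)
go(643,-73,94,5.2)
from rig import sense
e=sense()['eef_pos']; print('dev x of tcp',(e[0]-624.1)*np.cos(a)+(e[1]-3.3)*np.sin(a))"
```

```text
time_s: 14.73
eef_pos: [641.8, -71.8, 95.5]
ee_rot: [0.707, -0.034, 0.705, 0.033]
force: [1.7, -1.5, -1.1]
grip_width: 0.144
t 14.73 eef [641.8 -71.8  95.5] yaw 5.4 tilt 0.18 F [ 1.7 -1.5 -1.1] Tq [-0.22 -0.27 -0.04] gw 12.3 j [-0.29  0.7   1.26 -0.    1.18 -0.39]
lin [ 0.0049 -0.0042  0.0036] rot [0.0062 0.0057 0.0026]
dev x of tcp 10.819872959940557
```

```bash
python3 -m jog '[{"linear":[0,0,0],"rotation":[0,0,0],"grip":40},{"linear":[0,0,0],"rotation":[0,0,0],"grip":40},{"linear":[0,0,0],"rotation":[0,0,0],"grip":40},{"linear":[0,0,0],"rotation":[0,0,0],"grip":40},{"linear":[-0.08,0,0],"rotation":[0,0,0],"grip":40},{"linear":[-0.2,0,0],"rotation":[0,0,0],"grip":40},{"linear":[-0.32,0,0],"rotation":[0,0,0],"grip":40},{"linear":[-0.4,-0.12,-0.03],"rotation":[0,0,0],"grip":40},{"linear":[-0.4,-0.24,-0.05],"rotation":[0,0,0],"grip":40},{"linear":[-0.4,-0.24,-0.05],"rotation":[0,0,0],"grip":40},{"linear":[-0.4,-0.24,-0.05],"rotation":[0,0,0],"grip":40}]' 20; python3 - <<'E'
from h import *
from rig import capture
go(626,-146,210,5.2)
p,d,K,T=look("w7")
u,v=inv(T,K,(632,-75,95)); x0,y0=int(u)-70,max(int(v)-50,0); print(x0,y0)
cv2.imwrite("pics/w7c.png",cv2.resize(p[y0:y0+100,x0:x0+130,::-1],None,fx=6,fy=6,interpolation=2))
t,_=capture("top"); s,_=capture("scene")
cv2.imwrite("pics/fin.png",np.hstack([cv2.resize(np.clip(t*1.5,0,255).astype(np.uint8)[115:235,115:325,::-1],(400,229)),cv2.resize(s[130:290,180:340,::-1],(300,229))]))
cv2.imwrite("pics/top9.png",t[:,:,::-1])
E
```

```text
time_s: 15.65
eef_pos: [632.8, -146.3, 215.4]
ee_rot: [0.707, -0.033, 0.705, 0.032]
force: [-0.3, 0.1, -0.0]
grip_width: 0.469
t 15.65 eef [ 632.8 -146.3  215.4] yaw 5.2 tilt 0.16 F [-0.3  0.1 -0. ] Tq [ 0.01  0.02 -0.01] gw 40.0 j [-0.41  0.6   1.1   0.    1.43 -0.5 ]
lin [ 0.0178  0.0032 -0.0226] rot [0.0007 0.0052 0.0022]
197 45
```

View pics/w7c.png

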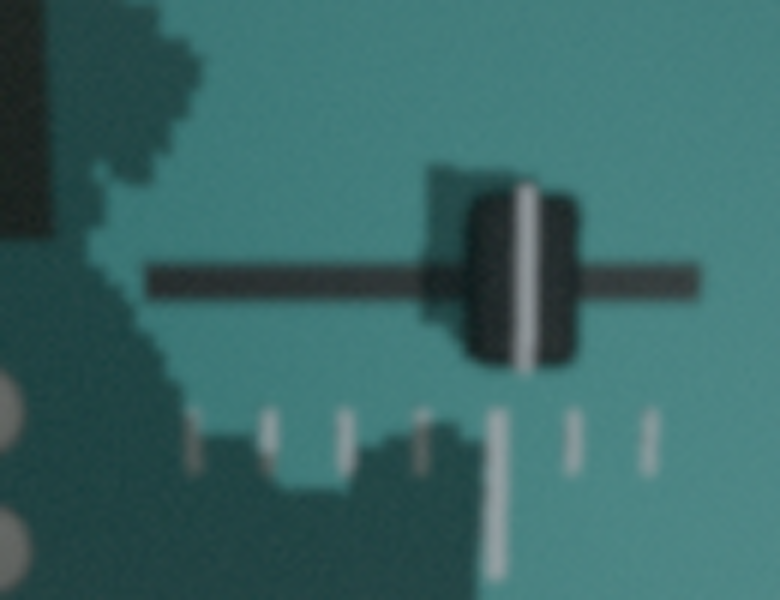

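View pics/fin.png

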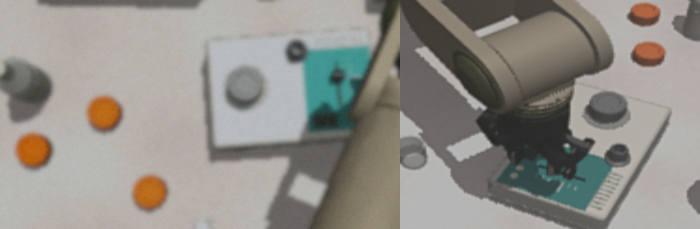

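```bash
python3 - <<'E'
from h import *
from rig import capture, calibration
p,d,K,T=load("w7"); a=np.radians(5.2); ex=np.array([np.cos(a),np.sin(a),0])
o=lambda x,y:(197+x/6-.4,45+y/6-.4)
S=ray(o(525.5,280),110.5,K,T); L=ray(o(497,440),85,K,T); A=ray(o(193.5,440),85,K,T); B=ray(o(650,440),85,K,T)
print("slider joint",(S-A)@ex, 60-(B-S)@ex, 40+(S-L)@ex)
P=cloud(d,K,T)
d2=capture("scene")[1]; c=calibration("scene"); Q=cloud(d2,c["intrinsics"],c["world_from_camera"])
m=(np.hypot(Q[...,0]-624,Q[...,1]-74)<22)&(Q[...,2]>110)&(d2>0); print("cap top z scene",np.median(Q[m],0), m.sum())
d2=capture("top")[1]; c=calibration("top"); Q=cloud(d2,c["intrinsics"],c["world_from_camera"])
m=(np.hypot(Q[...,0]-619,Q[...,1]-78)<20)&(Q[...,2]>105)&(d2>0); print("cap top z top",np.median(Q[m],0)); m2=(abs(Q[...,0]-580)<20)&(abs(Q[...,1]-60)<40)&(d2>0); print("deck",np.median(Q[m2],0))
E
```

```text
slider joint 41.63333954269997 41.59606494543598 41.72895069862884
cap top z scene [624.06217377  74.28606411 123.75996562] 161
cap top z top [619.26987869  77.79226742 124.77134552]
deck [581.46583382  62.4752041   85.91048022]
```

The slider reads about 41.6 mm, inside the window, and the cap top is about 39–40 mm above the deck (home is 41, scatter about 1–2 mm). One more wrist view from another place will check both.

```bash
python3 -m jog '[{"linear":[-0.08,0.12,0.01],"rotation":[0,0.005,0],"grip":40},{"linear":[-0.16,0.25,0.04],"rotation":[0,0.005,0],"grip":40},{"linear":[-0.16,0.38,0.06],"rotation":[0,0.005,0],"grip":40},{"linear":[-0.16,0.38,0.06],"rotation":[0,0.005,0],"grip":40},{"linear":[-0.16,0.38,0.06],"rotation":[0,0.005,0],"grip":40},{"linear":[-0.16,0.38,0.06],"rotation":[0,0.005,0],"grip":40},{"linear":[-0.16,0.38,0.06],"rotation":[0,0.005,0],"grip":40}]' 20; python3 - <<'E'
from h import *
go(650,-40,260,5.2)
p,d,K,T=look("w8")
P=cloud(d,K,T)
m=(np.hypot(P[...,0]-622.3,P[...,1]-78.3)<24)&(P[...,2]>110)&(d>0); X=P[m]
A=np.c_[X[:,:2]-[622,78],np.ones(len(X))]; k=np.linalg.lstsq(A,X[:,2],rcond=None)[0]
dk=(abs(P[...,0]-600)<50)&(P[...,1]>10)&(P[...,1]<35)&(abs(P[...,2]-85)<6); print("cap top",k,"deck",np.median(P[dk],0))
u,v=inv(T,K,(632,-75,95)); print(u,v); x0,y0=int(u)-60,int(v)-45; print(x0,y0)
cv2.imwrite("pics/w8c.png",cv2.resize(p[y0:y0+90,x0:x0+120,::-1],None,fx=5,fy=5,interpolation=2))
E
```

```text
time_s: 16.48
eef_pos: [640.1, -29.3, 262.4]
ee_rot: [0.706, -0.034, 0.707, 0.033]
force: [0.2, 0.5, -0.3]
grip_width: 0.469
t 16.48 eef [640.1 -29.3 262.4] yaw 5.4 tilt 0.1 F [ 0.2  0.5 -0.3] Tq [0.01 0.02 0.01] gw 40.1 j [-0.23  0.56  1.05 -0.    1.53 -0.32]
lin [ 0.0081 -0.0386  0.0295] rot [ 0.0075 -0.0029  0.0016]
cap top [1.11739155e-03 3.22578275e-03 1.24471542e+02] deck [599.79793524  22.7056269   84.31380721]
248.72944979776454 219.1596835129887
188 174
```

View pics/w8.png

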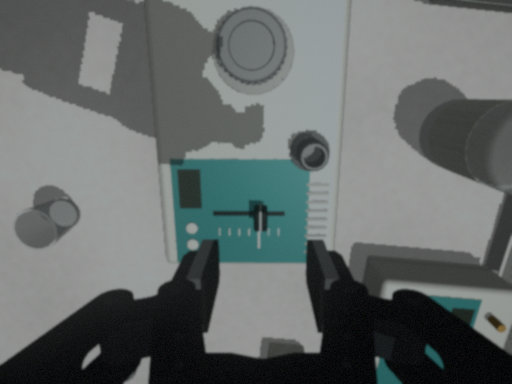

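View pics/w8c.png

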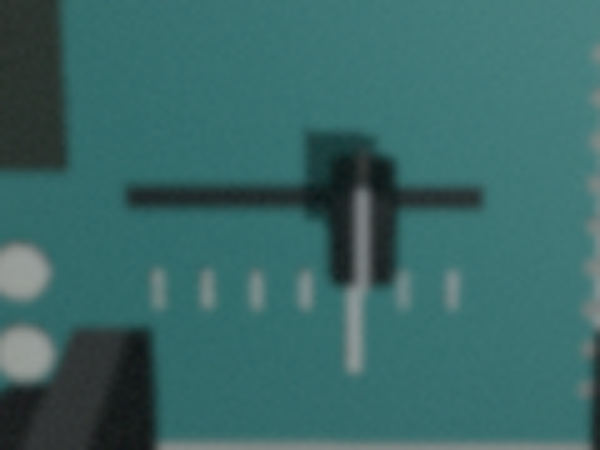

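The cap sits level on the neck at about (251,44): top 40.2 mm above the deck and tilt about 0.2°. The slider's line is at (260,213) beside the long tick, at about 41.4 mm. Both are within tolerance and the gripper is clear, so I hand in.

```bash
python3 -c "
from rig import finish_job; print(finish_job())"
```

```text
the job is handed in; nothing more can be done
None
```

The filler cap is screwed home on the neck and the output slider stands at the long mark. I handed the job in at about 16.5 s; the hand-in reported no verdict.

**Cap:** I set the grey ribbed cap on the lands under light pressure. It dropped into the thread starts after about 72° anticlockwise. From there I screwed it about 95° clockwise, going down 5.1 mm, to a hard stop at about 1.5 Nm. No force reading passed about 15 N.

**Slider:** I gripped it, moved it about 26 mm towards the long mark, let go and backed the gripper clear.

**Last checks:**
- **Cap height:** the wrist view puts the cap's top 40.2 mm above the deck, against 41 nominal. The top camera gave 38.9 mm; I put the difference down to depth noise. Tilt is about 0.2°.
- **Slider position:** the wrist views gave 41.4–41.7 mm, while the arm's own travel suggested about 40.2 mm. They disagree by about 1.3 mm, but both lie within the 36.5–43.5 mm window.
- **Other things on the trolley:** I didn't measure the bystanders' positions at the end. The orange caps looked unmoved in the last pictures, and the arm never went near the other things.

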